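# Lock a slide bar with a sprung pin, finding its covered notch by feel

## Robot

A 7-joint arm with a two-finger parallel gripper is mounted at the origin on a cart in front of the work surface, level with it; the furniture and walls round the work are solid. World frame = base frame: x ahead of the robot, y to its left, z up, the work surface at z = 0. Lengths are in m, angles in rad, forces in N, time in s.
With the tool pointing down it reaches from about 0.4 to 0.85 m from the base axis. Payload 4.5 kg.
Tool frame: the origin (TCP) lies on the mounting face of the last link; the fingertips stand 166 mm ahead of it and the grasp point (between the pads) lies 147 mm ahead of it; z points along the fingers, y is the line along which they close (so a half turn about z gives the same grasp; the last joint's range is limited). The gripper opens to 88 mm and grips with 3 to 60 N. Pads are 18 mm wide; open, the fingers measure 123 mm over their backs; the gripper's body (75 mm by 187 mm) begins 45 mm behind the grasp point.
Start: joints at [1.196, 0.689, -0.195, 1.565, 0.157, 0.902, -0.215], TCP at [0.248, -0.573, 0.405] pointing down, gripper open.
Joint ranges: [-3.01, 3.01], [-0.46, 2.08], [-1.47, 1.51], [0.13, 2.56], [-1, 4.14], [0.04, 2.09], [-2.66, 2.66]. Speed limits (rad/s): [2.57, 2.57, 3.14, 3.14, 3.14, 3.14, 3.14].

## Interface

Orientations are given as a unit quaternion [x, y, z, w].
In Python, from plant import r, snapshot gives the robot as it stands. The module is installed in compiled form; this text tells all that it offers.
- The arm moves only by the tool move_arm, never from a script. Its argument "rows" is a list of rows, each a list of 5 numbers: the shift along the tool's x, y, z in m, then the turn about the tool's z in rad, then the finger opening in m, from 0 to 0.0881. In form: [[dx, dy, dz, spin, claw], ...]. A call has 1 to 10 rows; each row shifts and turns the commanded pose from where the row before left it, along the tool's axes as they then stand; what a row does not reach is not made up. A row lasts 1/12 s, in which the tool goes at most 41.7 mm and 7.16 degrees, less where a joint would pass 70% of its speed; a pose out of reach is approached as far as the arm can. A call with a gripper value outside its range is refused whole. The fingers move at their own pace and stop on an object; "newtons" is the grip in N (left out, the last holds). Time passes only in rows, so rows that do not move let the fingers close. It gives the time, the measured TCP pose, the force, the opening and the grip force at its end, in the units of the state.
- r.get_state(): the state, without advancing time (a new reading comes with each control period).
- snapshot(name): name is "scene" or "top" or "wrist"; returns a dict with "color" (384x512x3 uint8, red, green, blue), "depth" (384x512 float32, m along the optical axis (not along the pixel's ray), 0 where there is no reading), "mtx" (3x3 intrinsics, pixels), "dist" ([k1, k2, p1, p2, k3] as OpenCV has them; the pictures are not rectified), "eye" and "orientation" of the camera in the world. Camera axes: x right, y up, looking along -z (the intrinsics and any distortion apply to the point x, -y, -z); pixel columns grow to the right and rows downward; lengths in m; the calibration is good to about 2 mm. A picture is of the moment at which its call begins.
- r.finish_job(): hands the job in; it is judged then, once.
The state is a dict: "clock": time; "q": joint angles; "qd": joint speeds; "joint_torque": joint torques, N m; "tool_pos": TCP position; "eef_rot": TCP orientation; "contact_force": force on the tool from outside, world axes, zero at the start; "moment": the same for the moment, N m; "opening": opening from 0.0 (shut) to 1.0 (fully open); "finger_force": force on a finger pad.
Only numpy, scipy, OpenCV 4.12 (cv2) and the standard library are available. Lean on these libraries where they do the work, as an engineer would, in place of code of your own. Each camera call takes 0.05 s, during which the arm holds its last target. There are 200 camera calls.

## Task

Lock the slide unit for transport: take the sprung locking pin out of its wooden stand, set its nose into one end of the slot in the unit's cover plate, and slide it lightly along the slot until the nose drops into the notch hidden in the bar below. Then press the pin gently fully home, so that its collar sits flat on the cover plate, and let go of it. The slender nose bends easily, so never push it against the slide unit with more than about 25 N, and leave the other things on the bench where they are.

Things in the scene. Friction and masses are not known exactly. Their poses are not given: they have to be found in the camera images.
- slide_unit: Long low metal housing fixed to the bench, 64 mm wide (its x), 230 mm long (its y; 270 mm over the low feet at both ends), 46 mm high. Origin: centre of its underside; z up. Its top is a flat steel cover plate, 4 mm thick, with one straight slot along y in the middle. A bar that does not move closes the slot from below; flat screw heads stand 1.2 mm over the plate, 20 mm or more beside the slot.
- slot_mid (a point): Middle of the slot, level with the cover's top, axes as the slide unit. Slot: 13 mm wide (x), 100 mm long (y -50 to 50 mm), 4 mm deep to the flat dark bar. The bar has one notch, 13 mm wide, 13 mm long in y, 28 mm deep, its middle anywhere in y -28 to 28 mm, new each time, the slot's ends stay plain. A flush shutter of the same steel hides it; 0.3 to 0.4 N pushes it in, 0.5 to 0.6 N 24 mm deep.
- pin: Steel locking pin, upright in the stand at the start. Origin: centre of the underside of its collar's rubber washer; z up along the pin. Washer 26 mm diameter, 3 mm thick, gives 3 N per mm, 3 mm at most; steel collar 28 mm diameter, z 3 to 8 mm; then a cone to the round grip, 22 mm diameter, dark rings, z 10 to 46 mm, top at 50 mm. 0.2 kg, 25 % more or less. Home, its washer lies on the cover plate.
- nose: The pin's sprung steel nose. Origin: centre of its flat lower end; z up along the pin. It is 10 mm in diameter, stands 24 mm out under the washer, last 2.5 mm tapered to a 6 mm flat. It yields along the pin into the grip: starts at 3 N, 0.5 N more per mm, stops solid after 10 mm (8 N); it springs out again by itself.
- stand: Light wooden block, 60 x 60 x 40 mm, fixed to the bench left or right of the slide unit, with an upright through hole of 13 mm diameter in the middle; the pin stands in it, its washer on the block's top. Origin: centre of its underside; z up.
- surface_block: Loose dark grey block, 50 x 62 x 44 mm, on the other side of the slide unit from the stand; a bystander. Origin: centre of its underside.
- driver_orange: Screwdriver with an orange handle, 178 mm long, lying loose on the bench to the left of the middle, nearer the robot; a bystander. Origin: under its middle.
- nut_1: Steel hexagon nut, 22 mm across, 16 mm high, lying on the bench between the robot and the slide unit; a bystander. Origin: centre of its underside.
Things that resemble listed ones, but are neither listed nor needed, are in the scene too. What is shaped like the pin but red is not meant.

How it is judged:
By the outcome, as a careful person would: the job done as asked, in the order asked, and still so for the second after the job is handed in, with the robot touching nothing.
It also fails if it takes over 54 s, if anything falls off the work surface, if the arm or the gripper's body presses on something with over 40 N, if the wrist force passes 120 N, or if a joint passes its speed limit or range.

## Working session

There is one attempt and no reset: what is moved stays moved. The work goes in short steps, Python scripts to look and compute and a tool call to move; the robot and the scene stay as the last step left them, time stands still between calls to the robot, and variables do not carry over. Pictures are saved under pics/ and viewed, at most 10 in all, crops included, and the job is handed in when it is done.

Besides the shell and the picture viewer there is one more tool, called after "Emit:" by a JSON object that holds its "fn" and its "kwargs". move_arm: Moves the arm, as the interface text tells. Its arguments: {"type":"object","properties":{"rows":{"type":"array"},"newtons":{"type":"number"}},"required":["rows"]}

```bash
mkdir -p pics; cat > h.py <<'E'
import numpy as np, cv2
from scipy.spatial.transform import Rotation as R
from plant import r, snapshot
def w(s,u,v,z=None,d=None):
    """pixel -> world, at plane height z or by depth"""
    p=cv2.undistortPoints(np.array([[[u,v]]],float),np.array(s["mtx"]),np.array(s["dist"]))[0,0]
    o=np.array(s["orientation"],float)
    M=R.from_quat(o).as_matrix() if o.size==4 else o.reshape(3,3)
    ray=M@np.array([p[0],-p[1],-1.]); e=np.array(s["eye"])
    if z is None:
        d=d or float(s["depth"][int(round(v)),int(round(u))]); return e+ray*d
    return e+ray*(z-e[2])/ray[2]
def save(s,n,crop=None,k=1):
    c=s["color"][:,:,::-1]
    if crop: a,b,x,y=crop; c=c[b:y,a:x]
    cv2.imwrite("pics/"+n,cv2.resize(c,None,fx=k,fy=k,interpolation=cv2.INTER_CUBIC))
E
python3 - <<'E'
from h import *
import pickle
for n in("top","scene"):
    s=snapshot(n); pickle.dump(s,open(n+".pkl","wb")); save(s,n+".png",k=1.5); print(n,s["eye"],s["orientation"])
st=r.get_state(); print(st)
E
```

```text
top [0.2876092  0.0156928  1.61108657] [ 0.04852909 -0.04118626 -0.69759457  0.71365988]
scene [-0.13014523 -0.53980968  0.45318466] [ 0.48801499 -0.22374504 -0.33656095  0.77363186]
{'clock': 0.1, 'q': array([ 1.19578495,  0.68989829, -0.19453455,  1.56619476,  0.15729376,
        0.90251761, -0.21509654]), 'qd': array([ 0.0007886 , -0.00170094, -0.00102268, -0.00111098,  0.00047628,
        0.00122571,  0.00020153]), 'joint_torque': array([-3.57099285e-03, -5.28499246e+01, -1.27137400e+00, -1.53834343e+01,
       -5.25145477e-02,  2.08490368e-03,  2.70325245e-05]), 'tool_pos': array([ 0.24832198, -0.57324421,  0.40400359]), 'eef_rot': array([ 9.79173197e-01,  2.03025095e-01, -2.16559961e-04, -7.84232883e-04]), 'contact_force': array([-1.49128828,  0.89957842, -0.27218191]), 'moment': array([ 0.00682358, -0.02842077,  0.01549547]), 'finger_force': 0.0, 'opening': 0.9991193972623411}
```

View pics/top.png

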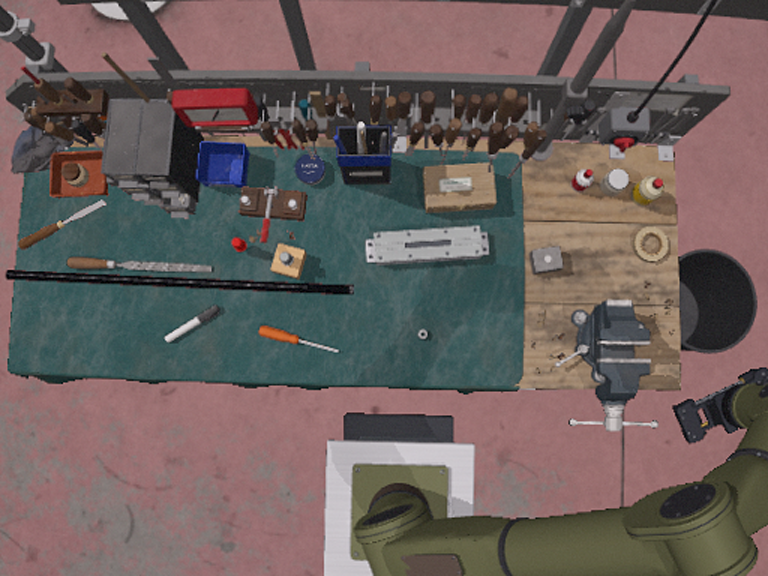

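View pics/scene.png

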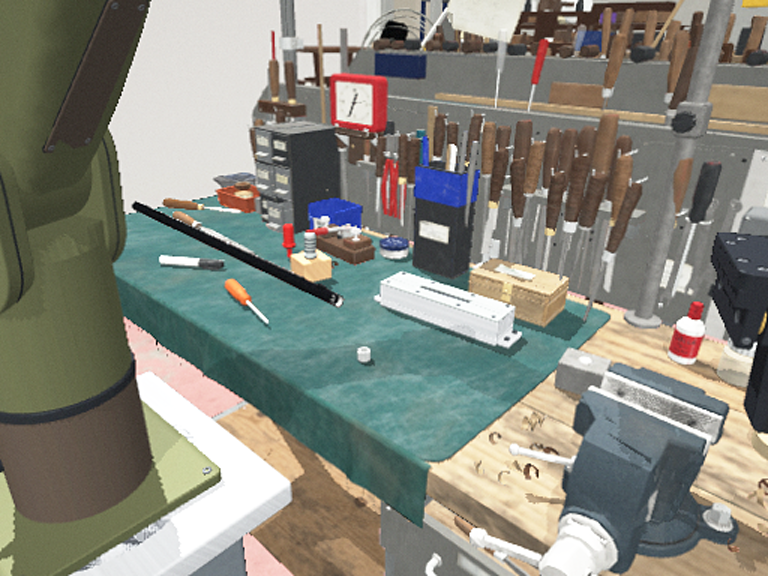

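The top view (1.5x) shows the stand with the pin at about (287,259), the unit at (427,244) with its slot, the red decoy at (238,244), and the nut at (423,334). I'll enlarge the pin and unit.

```bash
python3 - <<'E'
from h import *
import pickle
s=pickle.load(open("top.pkl","rb")); save(s,"crop.png",(170,140,335,190),4.8)
for n,u,v,z in[("pin",285/1.5,257/1.5,.09),("stand",288/1.5,261/1.5,.04),("slot",428/1.5,244/1.5,.046),("nut",282,222.5,.016),("driver",199,226,.01)]:
    print(n,w(s,u,v,z),w(s,u,v))
E
```

```text
pin [0.53270568 0.25263893 0.09      ] [0.53274779 0.25267964 0.08973866]
stand [0.53215598 0.25353308 0.04      ] [0.52677687 0.24830148 0.07455805]
slot [ 0.57464162 -0.04729917  0.046     ] [ 0.57606293 -0.04761109  0.03825011]
nut [ 0.38359164 -0.04102286  0.016     ] [ 0.3842835  -0.04143167  0.00450237]
driver [0.36617618 0.22833506 0.01      ] [0.36619186 0.22837749 0.00968058]
```

View pics/crop.png

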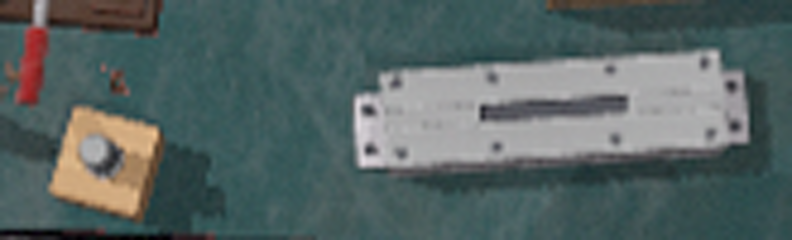

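```bash
python3 - <<'E'
from h import *
import pickle
s=pickle.load(open("top.pkl","rb"))
f=lambda a,b,z:w(s,170+a/4.8-.4,140+b/4.8-.4,z)
a=f(481,113,.046);b=f(628,102,.046);print("slot",a,b,(a+b)/2,np.linalg.norm(a-b),np.degrees(np.arctan2(*(b-a)[:2])))
for p in[(380,73),(718,51),(722,147),(384,166)]:print(f(*p,.046))
p=f(97,150,.09);print("pin",p)
for q in[(76,106),(162,130),(143,219),(50,193)]:print(f(*q,.04))
# heights
d=s["depth"]
for n,(u,v) in dict(red=(159,162),clamp=(178,135),bin=(242,108),wood=(306,122)).items():
    print(n,max((tuple(np.round(w(s,x,y),3)) for x in range(u-5,u+6) for y in range(v-9,v+10) if d[y,x]>0),key=lambda t:t[2]))
st=r.get_state();M=R.from_quat(st["eef_rot"]).as_matrix()
print(M.T@(np.array([p[0],p[1],.32])-st["tool_pos"]))
E
```

```text
slot [0.5719707 0.0026678 0.046    ] [ 0.58170606 -0.09590939  0.046     ] [ 0.57683838 -0.04662079  0.046     ] 0.09905675490431527 174.35982560075252
[0.59783302 0.07115156 0.046     ]
[ 0.61811485 -0.15633218  0.046     ]
[ 0.55252842 -0.15939837  0.046     ]
[0.53455676 0.0668032  0.046     ]
pin [0.53422865 0.25331056 0.09      ]
[0.57222343 0.27676177 0.04      ]
[0.5569041  0.21753762 0.04      ]
[0.4960401  0.22801836 0.04      ]
[0.51234304 0.29181066 0.04      ]
red (np.float64(0.562), np.float64(0.361), np.float64(0.08))
clamp (np.float64(0.632), np.float64(0.298), np.float64(0.076))
bin (np.float64(0.717), np.float64(0.089), np.float64(0.222))
wood (np.float64(0.677), np.float64(-0.114), np.float64(0.074))
[ 0.59097889 -0.64460299  0.08498792]
```

Emit:
{"fn": "move_arm", "kwargs": {"rows": [[0,0,0,0.1037,0.06],[0,0,0,0.1037,0.06],[0,0,0,0.1037,0.06],[0.0152,-0.0331,0.003,0,0.06],[0.0152,-0.0331,0.003,0,0.06],[0.0152,-0.0331,0.003,0,0.06],[0.0152,-0.0331,0.003,0,0.06],[0.0152,-0.0331,0.003,0,0.06],[0.0152,-0.0331,0.003,0,0.06],[0.0152,-0.0331,0.003,0,0.06]]}}

```text
clock: 0.93
tool_pos: [0.3318, -0.3308, 0.3835]
eef_rot: [0.999, 0.049, -0.0, -0.0]
contact_force: [0.5, 0.1, -0.2]
opening: 0.681
finger_force: 0.0
```

Emit:
{"fn": "move_arm", "kwargs": {"rows": [[0.0152,-0.0331,0.003,0,0.06],[0.0152,-0.0331,0.003,0,0.06],[0.0152,-0.0331,0.003,0,0.06],[0.0152,-0.0331,0.003,0,0.06],[0.0152,-0.0331,0.003,0,0.06],[0.0152,-0.0331,0.003,0,0.06],[0.0152,-0.0331,0.003,0,0.06],[0.0152,-0.0331,0.003,0,0.06],[0.0152,-0.0331,0.003,0,0.06]]}}

```text
clock: 1.68
tool_pos: [0.4391, -0.0209, 0.3564]
eef_rot: [0.999, 0.049, -0.0, 0.0]
contact_force: [0.7, -0.2, -0.1]
opening: 0.677
finger_force: 0.0
```

```bash
python3 - <<'E'
from h import *
import pickle
s=snapshot("wrist"); pickle.dump(s,open("w1.pkl","wb")); save(s,"w1.png",k=1.5); print(s["eye"],s["orientation"],r.get_state()["tool_pos"])
E
```

```text
[ 0.52129396 -0.01233012  0.3357269 ] [-0.11922179  0.10831842 -0.66327744  0.73083262] [ 0.44174309 -0.01283705  0.35606222]
```

View pics/w1.png

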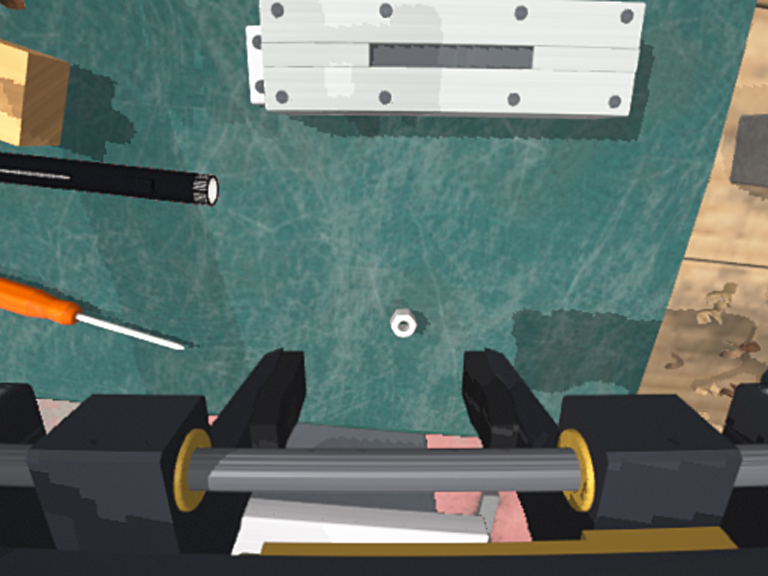

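The wrist view shows the slot between (370,56) and (533,57), and the nut at (403,323).

```bash
python3 - <<'E'
from h import *
import pickle
s=pickle.load(open("w1.pkl","rb"))
g=s["color"][:,:,0].astype(int)
print(g[37,240:256],g[37,345:362]); print(g[24:52,270],g[24:52,330])
P=[w(s,u/1.5-.17,v/1.5-.17,.046) for u,v in[(370,45),(532,46),(533,68),(370,68)]]
for p in P:print(p)
m=sum(P)/4;print(m,np.degrees(np.arctan2(*(P[0]-P[1]+P[3]-P[2])[:2])))
for u,v in[(261,11),(264,110),(645,2),(630,115)]:print(w(s,u/1.5,v/1.5,.046))
E
```

```text
[227 227 227 227 231 211 118  69  71 101 108 106 107 106 107 106] [115 116 115 115 115 116 115 114 110 125 186 231 234 232 232 232 231]
[218 219 220 224 176 100  70  74 101 107 106 105 107 107 106 107 107 106
 103 103 149 229 230 226 225 221 218 218] [232 233 234 235 237 206 108  80  97 116 118 117 115 117 115 115 115 115
 116 115 107 114 237 242 237 237 237 235]
[0.57673178 0.00132591 0.046     ]
[ 0.58623694 -0.09580844  0.046     ]
[ 0.57427851 -0.09873963  0.046     ]
[5.64087848e-01 2.08011127e-04 4.60000000e-02]
[ 0.57533377 -0.04825354  0.046     ] -5.7359430958540205
[0.58901558 0.06689308 0.046     ]
[0.53393285 0.06395245 0.046     ]
[ 0.61752528 -0.15893046  0.046     ]
[ 0.55433244 -0.1658784   0.046     ]
```

Emit:
{"fn": "move_arm", "kwargs": {"rows": [[0.0078,-0.0335,0,0,0.06],[0.0078,-0.0335,0,0,0.06],[0.0078,-0.0335,0,0,0.06],[0.0078,-0.0335,0,0,0.06],[0.0078,-0.0335,0,0,0.06],[0.0,-0.015,0,0,0.06],[0,0,0,0,0.06],[0,0,0,0,0.06],[0,0,0,0,0.06]]}}

```text
clock: 2.48
tool_pos: [0.4597, 0.1611, 0.3566]
eef_rot: [0.999, 0.048, -0.0, 0.001]
contact_force: [-0.3, -1.0, 0.4]
opening: 0.682
finger_force: 0.0
```

```bash
python3 - <<'E'
from h import *
import pickle
s=snapshot("wrist"); pickle.dump(s,open("w2.pkl","wb")); save(s,"w2.png",k=1.5); print(s["eye"],s["orientation"],r.get_state()["tool_pos"])
E
```

```text
[0.54195044 0.16947269 0.33578329] [-0.11978326  0.10812373 -0.6640346   0.73008169] [0.45982613 0.16080011 0.3566384 ]
```

View pics/w2.png

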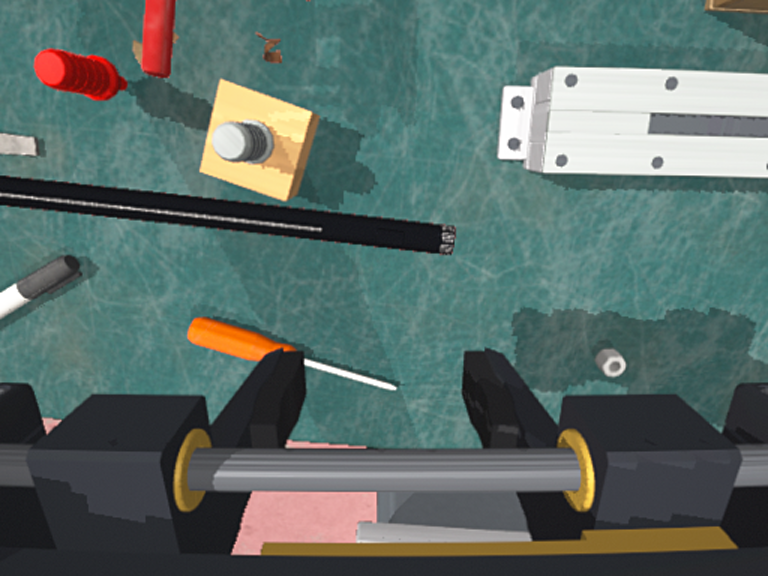

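The pin top is at (234,141), the stand corners are at (219,80), (320,117), (289,200) and (200,172), and the slot's left end is at x≈650.

```bash
python3 - <<'E'
from h import *
import pickle
s=pickle.load(open("w2.pkl","rb"))
f=lambda u,v,z:w(s,u/1.5-.17,v/1.5-.17,z)
p=f(233,141,.09);print(p)
q=[f(*c,.04) for c in[(219,80),(320,117),(289,200),(200,172)]];print(sum(q)/4,q)
print("slot left",f(649,113,.046),f(649,135,.046))
g=s["color"].astype(int)
print(g[94,135:185,2])
st=r.get_state();M=R.from_quat(st["eef_rot"]).as_matrix()
pin=(np.array([p[0],p[1],0])+np.array([sum(q)[0]/4,sum(q)[1]/4,0]))/2
print(pin, M.T@(np.array([*pin[:2],.073+.147])-st["tool_pos"]), M[:,2])
E
```

```text
[0.53557293 0.25051047 0.09      ]
[0.53407173 0.25136049 0.04      ] [array([0.57035265, 0.27567065, 0.04      ]), array([0.55397235, 0.21115401, 0.04      ]), array([0.49938557, 0.229352  , 0.04      ]), array([0.51257636, 0.28926528, 0.04      ])]
slot left [0.57728592 0.00354594 0.046     ] [ 5.64298171e-01 -6.81698982e-05  4.60000000e-02]
[118 122 143 157 158 160 207 233 233 232 232 232 233 232 230 230 229 228
 225 223 221 223 223 221 219 220 226 203 149 118 118 111  91  83  63  74
  77  64  87  65  74  73  90 135 145 138 115  96 100 103]
[0.53482233 0.25093548 0.        ] [ 0.08330696 -0.08281141  0.13645911] [-6.12227033e-04 -1.47778226e-03 -9.99998721e-01]
```

Emit:
{"fn": "move_arm", "kwargs": {"rows": [[0.0277,-0.0277,0.01,0,0.06],[0.0278,-0.0277,0.01,0,0.06],[0.0278,-0.0274,0.01,0,0.06],[0,0,0.03,0,0.06],[0,0,0.03,0,0.06],[0,0,0.03,0,0.06],[0,0,0.018,0,0.06],[0,0,0,0,0.06],[0,0,0,0,0.06]]}}

```text
clock: 3.28
tool_pos: [0.5349, 0.2514, 0.2182]
eef_rot: [0.999, 0.048, -0.001, 0.001]
contact_force: [1.6, -0.2, 0.4]
opening: 0.681
finger_force: 0.0
```

Emit:
{"fn": "move_arm", "kwargs": {"newtons": 35, "rows": [[0,0,0,0,0.015],[0,0,0,0,0.015],[0,0,0,0,0.015],[0,0,0,0,0.015],[0,0,0,0,0.015],[0,0,0,0,0.015],[0,0,0,0,0.015],[0,0,0,0,0.015]]}}

```text
clock: 3.95
tool_pos: [0.5348, 0.2533, 0.2189]
eef_rot: [0.999, 0.049, 0.0, -0.0]
contact_force: [-0.3, 0.5, 1.4]
opening: 0.239
finger_force: 35.0
```

Emit:
{"fn": "move_arm", "kwargs": {"rows": [[0,0,-0.005,0,0.015],[0,0,-0.015,0,0.015],[0,0,-0.025,0,0.015],[0,0,-0.025,0,0.015],[0,0,0,0,0.015]]}}

```text
clock: 4.37
tool_pos: [0.5361, 0.2537, 0.2929]
eef_rot: [0.999, 0.049, 0.003, -0.001]
contact_force: [0.7, 0.1, -2.0]
opening: 0.238
finger_force: 35.0
```

Emit:
{"fn": "move_arm", "kwargs": {"rows": [[0.0014,0.02,0,0,0.015],[0.0014,0.032,0,0,0.015],[0.0014,0.032,0,0,0.015],[0.0014,0.032,0,0,0.015],[0.0014,0.032,0,0,0.015],[0.0014,0.032,0,0,0.015],[0.0014,0.032,0,0,0.015],[0.0014,0.032,0,0,0.015],[0,0.0174,0,0,0.015],[0,0,0,0,0.015]]}}

```text
clock: 5.2
tool_pos: [0.571, -0.0122, 0.2881]
eef_rot: [0.999, 0.045, -0.001, 0.002]
contact_force: [0.8, -0.6, -1.7]
opening: 0.237
finger_force: 35.0
```

Emit:
{"fn": "move_arm", "kwargs": {"rows": [[0,0,0,0,0.015],[0,0,0,0,0.015],[0,0,0,0,0.015],[0,0,0,0,0.015],[0,0,0,0,0.015]]}}

```text
clock: 5.62
tool_pos: [0.5712, -0.0045, 0.2886]
eef_rot: [0.999, 0.05, -0.0, -0.0]
contact_force: [-0.2, -0.8, -1.8]
opening: 0.237
finger_force: 35.0
```

```bash
python3 - <<'E'
from h import *
import pickle
s=snapshot("wrist"); pickle.dump(s,open("w3.pkl","wb")); save(s,"w3.png",k=1.5); print(s["eye"],r.get_state())
E
```

```text
[0.65346475 0.00424675 0.26793736] {'clock': 5.6667, 'q': array([-0.0770837 ,  0.7811214 ,  0.00821082,  1.83584533, -0.01213456,
        0.52476443, -1.53212803]), 'qd': array([ 4.71292051e-03,  5.48440506e-05,  6.27216893e-03, -1.19831430e-03,
        3.17354046e-03, -1.67023701e-03, -1.07213885e-03]), 'joint_torque': array([-5.27973287e-02, -5.24844074e+01,  1.47466689e+00, -1.03438112e+01,
       -7.57246802e-03, -7.42133986e-02, -6.79834448e-04]), 'tool_pos': array([ 0.57126633, -0.00475589,  0.28866097]), 'eef_rot': array([ 9.98764730e-01,  4.96889324e-02, -4.80687041e-05, -1.48199034e-04]), 'contact_force': array([-0.47175023,  0.39305742, -1.42145234]), 'moment': array([-0.03115132, -0.03148228, -0.01743432]), 'finger_force': 34.99314247397706, 'opening': 0.23232514042047755}
```

View pics/w3.png

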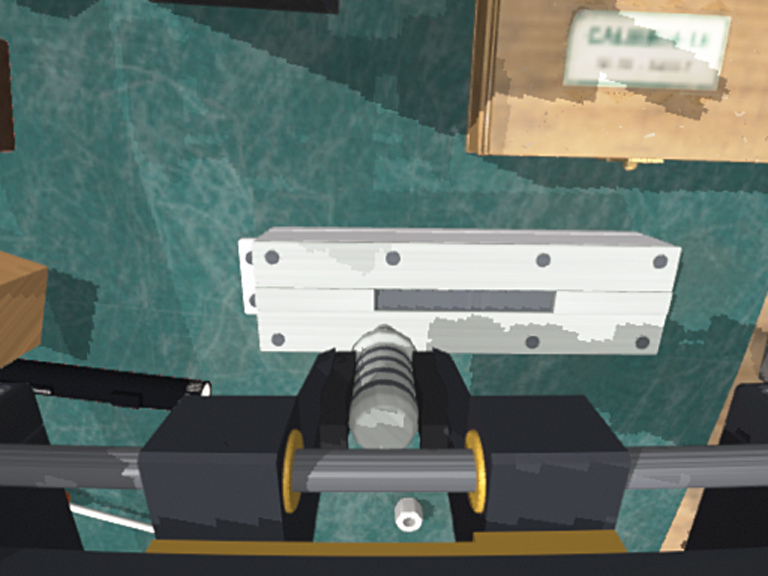

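The slot corners are at (374,290), (556,290), (555,311) and (375,311). The held pin's collar and nose are at about (384,335). I'll enlarge that area with the predicted positions overlaid.

```bash
cat >> h.py <<'E'
def proj(s,P):
    M=R.from_quat(s["orientation"]).as_matrix(); F=np.diag([1,-1,-1.])@M.T
    c=(F@(np.atleast_2d(P)-np.array(s["eye"])).T).T
    return cv2.projectPoints(c,np.zeros(3),np.zeros(3),np.array(s["mtx"]),np.array(s["dist"]))[0][:,0]
E
python3 - <<'E'
from h import *
import pickle
s=pickle.load(open("w3.pkl","rb"))
f=lambda u,v,z:w(s,u/1.5-.17,v/1.5-.17,z)
P=[f(*c,.046) for c in[(374,290),(556,290),(555,311),(375,311)]];m=sum(P)/4
print(m,P,np.degrees(np.arctan2(*(P[0]-P[1]+P[3]-P[2])[:2])))
t=np.array([.57127,-.00475,.28866]); M=R.from_quat([.998765,.049689,0,0]).as_matrix()
a=np.linspace(0,2*np.pi,40)
def circ(z,rad): return t+(M@np.array([rad*np.cos(a),rad*np.sin(a),0*a+.1789-z])).T
c=cv2.resize(s["color"][190:310,180:330,::-1],None,fx=5,fy=5,interpolation=cv2.INTER_CUBIC)
for z,rad,col in[(-.024,.003,(0,0,255)),(.003,.014,(0,255,0)),(.008,.014,(0,255,0)),(.048,.011,(255,0,0)),(.046,.011,(255,0,255))]:
    q=(proj(s,circ(z,rad))-[180,190]+.5)*5
    cv2.polylines(c,[q.astype(int)],True,col,1)
cv2.imwrite("pics/w3c.png",c)
E
```

```text
[ 0.57653053 -0.04808574  0.046     ] [array([0.57769062, 0.00215679, 0.046     ]), array([ 0.58747846, -0.09638712,  0.046     ]), array([ 0.57536196, -0.09860447,  0.046     ]), array([5.65591106e-01, 4.91833241e-04, 4.60000000e-02])] -5.651652357071647
```

View pics/w3c.png

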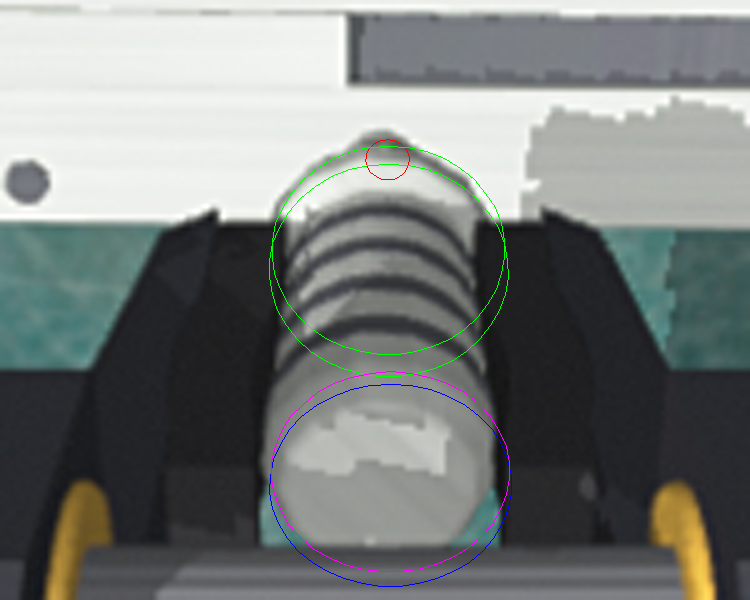

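Emit:
{"fn": "move_arm", "kwargs": {"rows": [[0.0003,0.0033,0.005,0,0.015],[0,0,0.01,0,0.015],[0,0,0.01,0,0.015],[0,0,0.008,0,0.015],[0,0,0.004,0,0.015],[0,0,0,0,0.015],[0,0,0,0,0.015],[0,0,0,0,0.015]]}}

```text
clock: 6.33
tool_pos: [0.5721, -0.0091, 0.2518]
eef_rot: [0.999, 0.049, 0.0, 0.0]
contact_force: [0.1, 0.8, -1.4]
opening: 0.237
finger_force: 35.0
```

```bash
python3 - <<'E'
from h import *
import pickle
s=snapshot("wrist"); st=r.get_state(); print(st["tool_pos"],st["eef_rot"],st["contact_force"])
t=st["tool_pos"]; M=R.from_quat(st["eef_rot"]).as_matrix(); a=np.linspace(0,2*np.pi,40)
circ=lambda z,rad:t+(M@np.array([rad*np.cos(a),rad*np.sin(a),0*a+.1789-z])).T
c=cv2.resize(s["color"][190:310,180:330,::-1],None,fx=5,fy=5,interpolation=cv2.INTER_CUBIC)
for P,col in[(circ(-.0215,.005),(0,0,255)),(circ(.003,.014),(0,255,0))]:
    cv2.polylines(c,[((proj(s,P)-[180,190]+.5)*5).astype(int)],True,col,1)
cv2.imwrite("pics/w4c.png",c)
E
```

```text
[ 0.57215308 -0.00907049  0.25203451] [9.98807817e-01 4.88136358e-02 4.15286563e-04 4.06587208e-05] [-6.87925037e-04 -1.04864887e-01 -2.36286904e+00]
```

View pics/w4c.png

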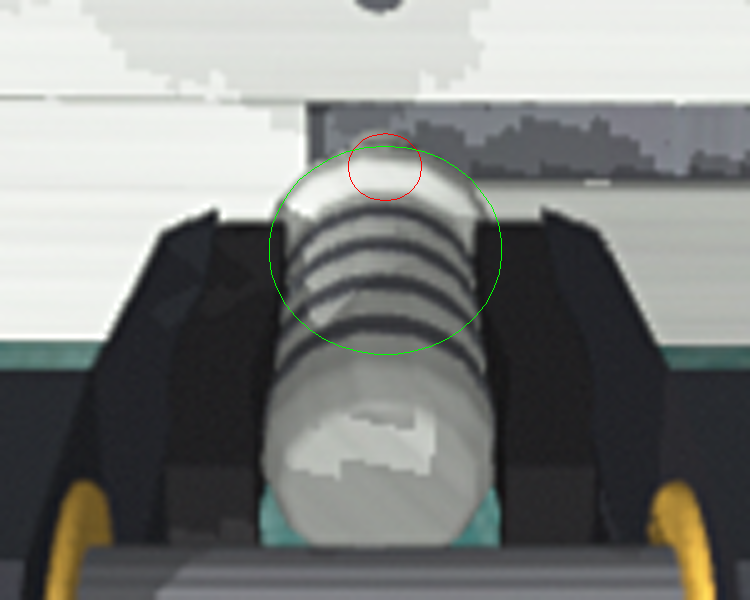

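The slot's left end is at x≈308 and its edges are at rows 102 and 180 in the crop. The nose is just above it at about (381,150). I'll check the numbers.

```bash
python3 - <<'E'
from h import *
s=snapshot("wrist"); st=r.get_state(); t=st["tool_pos"]; M=R.from_quat(st["eef_rot"]).as_matrix()
f=lambda u,v:M.T@(w(s,180+u/5-.4,190+v/5-.4,.046)-t)*1e3
print(t)
for p in[(308,140),(450,102),(700,101),(450,180),(700,181)]:print(p,f(*p)[:2].round(2))
e=lambda z,u,v:M.T@(w(s,180+u/5-.4,190+v/5-.4,z)-t)*1e3
# nose far rim row at radius 5 (z -21.5) , collar sides
print("nose far rim",e(t[2]-.2004,381,131)[:2], "collar sides",e(t[2]-.1769,273,210)[:2],e(t[2]-.1769,492,210)[:2])
g=s["color"].astype(int)[:,:,1]
print(g[190:240,256]); print(g[190:240,262]); print(g[190:240,300])
E
```

```text
[ 0.57218896 -0.00906083  0.25214269]
(308, 140) [  1.49 -10.65]
(450, 102) [7.18 9.09]
(700, 101) [ 7.27 43.74]
(450, 180) [-4.66  9.26]
(700, 181) [-4.9 44.6]
nose far rim [ 5.31451408 -0.45682465] collar sides [  5.18097054 -13.38693544] [ 5.1550929  12.81299896]
[102  99 154 219 225 222 224 226 226 225 227 225 224 222 220 222 223 221
 224 225 148 105 107 108 106 113 137 141 116 142 145 156 202 227 231 232
 233 225 183 153 118  72  64 111 145 151 150 101  67  74]
[228 225 223 223 221 221 223 227 225 224 225 224 223 222 220 220 221 220
 222 226 146 119 127 128 128 130 126 102  92  73 113 128 171 208 228 229
 230 225 170 128 123 101  64  60 119 134 134 126  84  58]
[238 238 237 238 238 236 238 240 241 239 240 240 240 239 237 235 238 238
 240 248 176 128 127 129 102  92  93  93  95  96  95  95  93  94  92  76
  99 127 169 183 184 186 184 182 181 181 153 120  59  38]
```

Emit:
{"fn": "move_arm", "kwargs": {"rows": [[0.0009,-0.002,0,0,0.015],[0,0,0,0,0.015],[0,0,0.0015,0,0.015],[0,0,0.0015,0,0.015],[0,0,0.0015,0,0.015],[0,0,0.001,0,0.015],[0,0,0,0,0.015],[0,0,0,0,0.015],[0,0,0,0,0.015]]}}

```text
clock: 7.18
tool_pos: [0.5726, -0.007, 0.2462]
eef_rot: [0.999, 0.049, -0.0, 0.0]
contact_force: [-0.2, 0.7, -1.7]
opening: 0.243
finger_force: 35.0
```

Emit:
{"fn": "move_arm", "kwargs": {"rows": [[0,0,0.001,0,0.015],[0,0,0.0005,0,0.015],[0,0,0,0,0.015],[0,0,0,0,0.015]]}}

```text
clock: 7.52
tool_pos: [0.5728, -0.007, 0.245]
eef_rot: [0.999, 0.049, 0.0, 0.0]
contact_force: [-0.5, -0.4, 2.0]
opening: 0.239
finger_force: 35.0
```

Emit:
{"fn": "move_arm", "kwargs": {"rows": [[0,0,0.0012,0,0.015],[0,0,0,0,0.015],[0,0.002,0,0,0.015],[0,0.002,0,0,0.015],[0,0.001,0,0,0.015],[0,0,0,0,0.015],[0,0,0,0,0.015]]}}

```text
clock: 8.1
tool_pos: [0.5733, -0.0119, 0.2436]
eef_rot: [0.999, 0.049, 0.0, -0.0]
contact_force: [0.2, 2.2, 1.8]
opening: 0.24
finger_force: 35.0
```

Emit:
{"fn": "move_arm", "kwargs": {"rows": [[0,0.002,0,0,0.015],[0,0.002,0,0,0.015],[0,0,0,0,0.015],[0,0,0,0,0.015]]}}

```text
clock: 8.43
tool_pos: [0.5736, -0.0164, 0.2435]
eef_rot: [0.999, 0.049, 0.0, 0.0]
contact_force: [0.2, 1.0, 2.6]
opening: 0.241
finger_force: 35.0
```

Emit:
{"fn": "move_arm", "kwargs": {"rows": [[0,0.002,0,0,0.015],[0,0.002,0,0,0.015],[0,0,0,0,0.015],[0,0,0,0,0.015]]}}

```text
clock: 8.77
tool_pos: [0.5739, -0.0204, 0.2435]
eef_rot: [0.999, 0.049, -0.0, 0.0]
contact_force: [-0.0, 1.0, 2.2]
opening: 0.239
finger_force: 35.0
```

Emit:
{"fn": "move_arm", "kwargs": {"rows": [[0,0.002,0,0,0.015],[0,0.002,0,0,0.015],[0,0,0,0,0.015],[0,0,0,0,0.015]]}}

```text
clock: 9.1
tool_pos: [0.5743, -0.0243, 0.2435]
eef_rot: [0.999, 0.049, -0.0, 0.0]
contact_force: [-0.4, 0.5, 2.6]
opening: 0.238
finger_force: 35.0
```

Emit:
{"fn": "move_arm", "kwargs": {"rows": [[0,0.002,0,0,0.015],[0,0.002,0,0,0.015],[0,0,0,0,0.015],[0,0,0,0,0.015]]}}

```text
clock: 9.43
tool_pos: [0.5747, -0.0282, 0.2435]
eef_rot: [0.999, 0.049, 0.0, 0.0]
contact_force: [-0.1, 1.5, 2.2]
opening: 0.236
finger_force: 35.0
```

Emit:
{"fn": "move_arm", "kwargs": {"rows": [[0,0.002,0,0,0.015],[0,0.002,0,0,0.015],[0,0,0,0,0.015],[0,0,0,0,0.015]]}}

```text
clock: 9.77
tool_pos: [0.5751, -0.0322, 0.2435]
eef_rot: [0.999, 0.049, 0.0, 0.0]
contact_force: [0.7, 1.9, 2.1]
opening: 0.236
finger_force: 35.0
```

Emit:
{"fn": "move_arm", "kwargs": {"rows": [[0,0.002,0,0,0.015],[0,0.002,0,0,0.015],[0,0,0,0,0.015],[0,0,0,0,0.015]]}}

```text
clock: 10.1
tool_pos: [0.5755, -0.0363, 0.2435]
eef_rot: [0.999, 0.049, 0.0, 0.0]
contact_force: [0.4, 0.9, 2.5]
opening: 0.237
finger_force: 35.0
```

Emit:
{"fn": "move_arm", "kwargs": {"rows": [[0,0.002,0,0,0.015],[0,0.002,0,0,0.015],[0,0,0,0,0.015],[0,0,0,0,0.015]]}}

```text
clock: 10.43
tool_pos: [0.5759, -0.0402, 0.2435]
eef_rot: [0.999, 0.049, 0.0, 0.0]
contact_force: [-0.4, 1.7, 2.3]
opening: 0.239
finger_force: 35.0
```

Emit:
{"fn": "move_arm", "kwargs": {"rows": [[0,0.002,0,0,0.015],[0,0.002,0,0,0.015],[0,0,0,0,0.015],[0,0,0,0,0.015]]}}

```text
clock: 10.77
tool_pos: [0.5763, -0.0442, 0.2435]
eef_rot: [0.999, 0.049, 0.0, 0.0]
contact_force: [-0.3, 0.7, 1.6]
opening: 0.231
finger_force: 35.0
```

Emit:
{"fn": "move_arm", "kwargs": {"rows": [[0,0.002,0,0,0.015],[0,0.002,0,0,0.015],[0,0,0,0,0.015],[0,0,0,0,0.015]]}}

```text
clock: 11.1
tool_pos: [0.5766, -0.0482, 0.2435]
eef_rot: [0.999, 0.049, 0.0, 0.0]
contact_force: [0.3, 2.2, 2.4]
opening: 0.237
finger_force: 35.0
```

Emit:
{"fn": "move_arm", "kwargs": {"rows": [[0,0.002,0,0,0.015],[0,0.002,0,0,0.015],[0,0,0,0,0.015],[0,0,0,0,0.015]]}}

```text
clock: 11.43
tool_pos: [0.577, -0.0533, 0.2434]
eef_rot: [0.999, 0.048, 0.0, 0.001]
contact_force: [-0.0, -1.7, -0.1]
opening: 0.239
finger_force: 35.0
```

Emit:
{"fn": "move_arm", "kwargs": {"rows": [[0,0.002,0,0,0.015],[0,0.002,0,0,0.015],[0,0,0,0,0.015],[0,0,0,0,0.015]]}}

```text
clock: 11.77
tool_pos: [0.5772, -0.056, 0.2432]
eef_rot: [0.999, 0.049, -0.0, 0.0]
contact_force: [-0.4, -0.4, -2.3]
opening: 0.236
finger_force: 35.0
```

Fz has dropped to the pin's weight alone, so the nose is over the notch. Next I'll descend gently.

Emit:
{"fn": "move_arm", "kwargs": {"rows": [[0,0,0.001,0,0.015],[0,0,0.001,0,0.015],[0,0,0.001,0,0.015],[0,0,0,0,0.015],[0,0,0,0,0.015],[0,0,0,0,0.015]]}}

```text
clock: 12.27
tool_pos: [0.5774, -0.0556, 0.2405]
eef_rot: [0.999, 0.049, -0.0, -0.0]
contact_force: [0.4, 0.3, -1.4]
opening: 0.24
finger_force: 35.0
```

Emit:
{"fn": "move_arm", "kwargs": {"rows": [[0,0,0.0015,0,0.015],[0,0,0.0015,0,0.015],[0,0,0.0015,0,0.015],[0,0,0.0015,0,0.015],[0,0,0.0015,0,0.015],[0,0,0.0015,0,0.015],[0,0,0.0015,0,0.015],[0,0,0,0,0.015],[0,0,0,0,0.015]]}}

```text
clock: 13.02
tool_pos: [0.5774, -0.0558, 0.2299]
eef_rot: [0.999, 0.049, -0.0, 0.0]
contact_force: [-0.3, -0.2, -2.2]
opening: 0.237
finger_force: 35.0
```

Emit:
{"fn": "move_arm", "kwargs": {"rows": [[0,0,0.0015,0,0.015],[0,0,0.0015,0,0.015],[0,0,0.001,0,0.015],[0,0,0.0005,0,0.015],[0,0,0,0,0.015],[0,0,0,0,0.015]]}}

```text
clock: 13.52
tool_pos: [0.5774, -0.0558, 0.2256]
eef_rot: [0.999, 0.049, 0.0, 0.0]
contact_force: [-0.1, -0.2, -0.2]
opening: 0.238
finger_force: 35.0
```

Emit:
{"fn": "move_arm", "kwargs": {"rows": [[0,0,0.0005,0,0.015],[0,0,0.0005,0,0.015],[0,0,0,0,0.015],[0,0,0,0,0.015],[0,0,0,0,0.015]]}}

```text
clock: 13.93
tool_pos: [0.5774, -0.0558, 0.2247]
eef_rot: [0.999, 0.049, 0.0, 0.0]
contact_force: [-1.5, -0.7, 1.8]
opening: 0.236
finger_force: 35.0
```

Emit:
{"fn": "move_arm", "kwargs": {"rows": [[0,0,0.0005,0,0.015],[0,0,0.0005,0,0.015],[0,0,0,0,0.015],[0,0,0,0,0.015],[0,0,0,0,0.015]]}}

```text
clock: 14.35
tool_pos: [0.5774, -0.0558, 0.2237]
eef_rot: [0.999, 0.049, 0.0, 0.0]
contact_force: [-1.9, 0.1, 5.2]
opening: 0.237
finger_force: 35.0
```

Emit:
{"fn": "move_arm", "kwargs": {"rows": [[0,0,0,0,0.03],[0,0,0,0,0.045],[0,0,0,0,0.05],[0,0,0,0,0.05],[0,0,0,0,0.05],[0,0,0,0,0.05],[0,0,-0.01,0,0.05],[0,0,-0.02,0,0.05],[0,0,-0.03,0,0.05],[0,0,-0.03,0,0.05]]}}

```text
clock: 15.18
tool_pos: [0.577, -0.0557, 0.3146]
eef_rot: [0.999, 0.049, -0.001, -0.0]
contact_force: [0.3, -0.4, 1.1]
opening: 0.57
finger_force: 0.0
```

Emit:
{"fn": "move_arm", "kwargs": {"rows": [[-0.03,0,-0.02,0,0.05],[-0.03,0,0,0,0.05],[-0.03,0,0,0,0.05],[0,0,0,0,0.05],[0,0,0,0,0.05],[0,0,0,0,0.05]]}}

```text
clock: 15.68
tool_pos: [0.4888, -0.0645, 0.3342]
eef_rot: [0.999, 0.049, 0.001, 0.0]
contact_force: [0.4, -0.3, 0.4]
opening: 0.568
finger_force: 0.0
```

```bash
python3 - <<'E'
from h import *
s=snapshot("wrist"); save(s,"w5.png",k=1.5)
d=s["depth"]
print(r.get_state()["tool_pos"],s["eye"]); print(proj(s,[[.5774,-.055,.096],[.5774,-.055,.046]]))
E
```

```text
[ 0.48922278 -0.06431285  0.333991  ] [ 0.57109873 -0.05590816  0.31373941]
[[255.18035171  86.87296365]
 [255.25828263  88.62660463]]
```

View pics/w5.png

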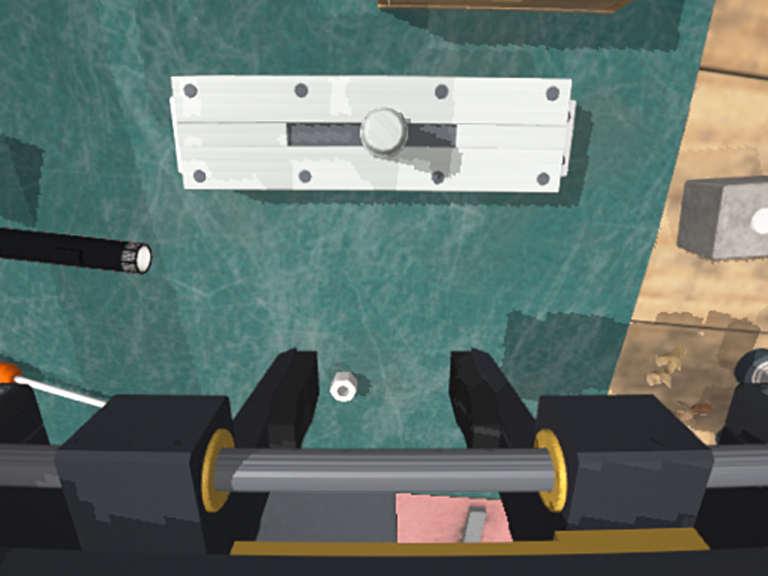

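The pin stands upright in the slot at (384,131). I'll check its height and then hand in.

```bash
python3 - <<'E'
from h import *
s=snapshot("wrist")
z=lambda u,v:round(w(s,u,v)[2]*1e3,1)
t=[z(u,v) for u,v in[(256,87),(248,87),(264,87),(256,80),(256,94)]]; c=[z(200,78),z(340,80),z(215,100)]
print("top",t,"plate",c,np.mean(t)-np.mean(c))
if abs(np.mean(t)-np.mean(c)-50)<3: print(r.finish_job())
E
```

```text
top [np.float64(95.6), np.float64(95.0), np.float64(94.4), np.float64(95.3), np.float64(94.7)] plate [np.float64(45.0), np.float64(44.5), np.float64(46.4)] 49.699999999999996
the job is handed in; nothing more can be done
None
```

The pin is locked fully home in the notch: its washer lies on the cover plate, with the top measured 49.7 mm above the plate (50 mm nominal). It is released, the arm is clear of it, and I handed the job in at about 16 s. Forces stayed light, about 7 N at most in my readings, and I moved nothing else on the bench.

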